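# Shut the stone case and hold the tweezers at the marked gap

### The arm

A 6-joint arm with a two-finger parallel gripper is mounted at the origin on the work surface. World frame = base frame: x ahead of the robot, y to its left, z up, the work surface at z = 0. Lengths are in m, angles in rad, forces in N, time in s.
With the tool pointing down it reaches from about 0.35 to 0.975 m from the base axis. Payload 4.9 kg.
Tool frame: the origin (TCP) lies at the very end of the fingers, on their centre line; the grasp point (between the pads) lies 19 mm behind it; z points along the fingers, y is the line along which they close (so a half turn about z gives the same grasp; the last joint's range is limited). The gripper opens to 85 mm and grips with 20 to 120 N. Pads are 22 mm wide; open, the fingers measure 114 mm over their backs; the gripper's body (76 mm by 85 mm) begins 54 mm behind the grasp point. The pads swing forward as they close: fully open they stand 13 mm farther back than shut.
Start: joints at [-1.284, 0.053, 1.613, -0, 1.476, -0.119], TCP at [0.247, -0.574, 0.231] pointing down, gripper open.
Joint ranges: [-3.01, 3.01], [-1.01, 2.22], [0.06, 2.58], [-1.02, 4.17], [0.09, 2.62], [-3.14, 3.14]. Speed limits (rad/s): [2.57, 2.57, 3.14, 3.14, 3.14, 3.14].

### API

Orientations are given as a rotation vector (axis times angle).
In Python, from plant import r gives the robot as it stands. Calls block until the motion is done:
- r.reach(position, orientation): joint-space move of the TCP to a pose.
- r.servo_line(position, frame=None, rate=0.15, stop_force=None): straight line of the TCP; frame=None keeps the orientation; rate is the mean speed in m/s. With stop_force (N) it stops when the force on the tool has changed by that much, and returns True; else False.
- r.set_joints(angles): joint-space move.
- r.set_gripper(opening, strength=None): finger opening in m; strength is the grip in N (None keeps the last); returns when the fingers have stopped.
- r.sleep(seconds).
- r.inverse_kinematics(position, orientation): joint angles nearest the present ones, or None.
- r.get_state(): the state.
- r.read_camera(name): name is "scene" or "top" or "wrist"; returns the picture (480x640x3 uint8, red, green, blue); there is no depth.
- r.calibration(name): a dict with "vfov" (degrees; the focal length in pixels is half the picture's height over the tangent of half this angle, whatever the lens; pixels are square), "cx", "cy" (the principal point, pixels), "extrinsics" (4x4, takes a point from camera to world coordinates). Camera axes: x right, y up, looking along -z (the intrinsics and any distortion apply to the point x, -y, -z); pixel columns grow to the right and rows downward; lengths in m; the calibration is good to about 2 mm. A picture is of the moment at which its call begins: read the wrist's pose just before it. calibration takes no time and is no camera call; for the wrist camera it gives the pose at the moment of the call.
A pose or a line that the arm cannot do raises r.PlanningError and nothing moves.
- r.job_done(): hands the job in; it is judged then, once.
The state is a dict: "clock": time; "joint_positions": joint angles; "joint_vel": joint speeds; "joint_efforts": joint torques, N m; "eef_pos": TCP position; "orientation": TCP orientation; "wrist_force": force on the tool from outside, world axes, zero at the start; "moment": the same for the moment, N m; "gripper_width": finger opening in m; "grasp_force": force on a finger pad.
Only numpy, scipy, OpenCV 4.12 (cv2) and the standard library are available. Lean on these libraries where they do the work, as an engineer would, in place of code of your own. Each camera call takes 0.05 s, during which the arm holds its last target. There are 200 camera calls.

### The job

Get ready for the next stone chip: first press the wooden case's lid shut until it snaps past its catch. Then take the sprung tweezers from their rest and squeeze them until the red pointer lines up with the green mark on the white gauge bar, never letting the tips meet. Finish while still holding them level and steady at that gap, by the fingers alone, with the tips a few centimetres above the middle of the grey pad on the shut lid, and leave the other things alone.

Things in the scene. Friction and masses are not known exactly. Their poses are not given: they have to be found in the camera images.
- case: Fixed dark wooden case, 150 (x) by 180 (y) by 45 mm high, open tray with stone chips, standing on the table. Origin: centre of its underside; z up. Its lid is hinged along the rim of its +x side (far side).
- lid (a joint): Lid angle, rad: 0 shut, grows as the free (-x) edge rises; starts at 0.45 to 0.85 and stays where left (stiff hinge, about 1 N at the free edge moves it). Board 156 (from hinge) by 180 by 8 mm, underside on the rim (45 mm over the table) when shut. Below 0.07 rad a sprung catch at mid front edge resists with up to 6 N; crest at 0.033, past it the lid snaps to 0. Shut means below 0.02.
- lid_press (a point): Where to press the lid: on its upper face, in the middle of its width, 15 mm in from the free edge (141 mm from the hinge line). Turns with the lid; its z axis is square to the upper face.
- lid_hinge (a point): Point on the lid's hinge line, in the middle of its width, level with the case's rim: 75 mm to +x of the case's centre, 45 mm over the table. The hinge line runs along the case's y. Its frame turns with the lid.
- pad (a point): Centre of the grey felt pad (110 by 130 mm) on the lid's upper face; when shut 53 mm over the table, right above the case's centre.
- rest: Fixed dark wooden rest for the tweezers: base plate 150 (x) by 75 (y) by 6 mm with two ridges across it, 14 mm long in x, their tops 32 mm over the table, at x = -60 and +45 mm. Origin: centre of its underside.
- tweezers: Steel sprung tweezers, 180 mm long, 75 to 125 g, flat over the ridges, tips towards about +x. Origin: heel pivot, underside (32 mm over the table at start); x to the tips midway between the legs at rest, y left, z up. Legs 160 mm long, 3 thick, 10 high: left one rigid with this body at +0.125 rad, right one turns about the pivot, at -0.125 rad at rest (tips 40 mm apart).
- grip (a point): Grasp centre, midway between the black finger pads (one outside each leg, 90 mm from the pivot, 16 mm long, 14 mm high), 7 mm above the tweezers' underside, 39 mm over the table at start. Close along the tweezers' y. With f = 0.25 - squeeze the width over the pads is 30 mm + 90 mm x f (52 mm at rest). Held, the line midway between the legs settles square to the closing line.
- squeeze (a joint): Angle by which the right leg has been squeezed, rad: 0 at rest, 0.25 when the tips meet (damage from 0.235). Sprung back to 0: about 3 N on the finger pads to begin, 5 to 9 N within the range of the mark; an effort of 20 N or more follows the commanded opening. The opening between the legs is f = 0.25 - squeeze.
- mark (a joint): Place of the green mark on the gauge bar, m: the gap between the legs there at which the pointer lines up with it (0.010 to 0.024; fixed beforehand, cannot be moved). White gauge bar, 12 by 62 mm, carried by the left leg and square to it, 145 mm from the pivot, 13 mm above the underside. Target: squeeze = 0.25 - mark / 0.145.
- mark_line (a point): The 5 mm wide green mark itself, on the gauge bar. Its y axis runs along the bar, to the left leg.
- pointer (a point): Red pointer fin (12 by 3 mm) standing on the right leg just behind the gauge bar. This point: on the leg's inner face (the fin's side towards the left leg), 145 mm from the pivot, at the bar's height; that side must line up with the middle of the green mark along the bar.
- tip_left (a point): Tip of the left leg, inner face, half way up (5 mm above the underside), 160 mm from the pivot.
- tip_right (a point): Tip of the right leg, inner face, half way up (5 mm above the underside), 160 mm from the pivot.
- sprayer: Bystander: white spray bottle with red head, 90 mm wide, 200 mm high. Origin: underside centre.
- slab: Bystander: grey slate slab, 90 by 110 by 30 mm. Origin: underside centre.
- rough_stone: Bystander: dark rough stone, 60 by 80 by 35 mm. Origin: underside centre.

How it is judged:
On the way, in this order (a step that is already met when the one before it is completed fails the run):
1. the lid is pressed shut past its catch (value of joint lid below 0.02 rad), for 0.3 s.
2. the tweezers are lifted off their rest between the fingers (height (world z) of each of tweezers, tip_left above 0.05 m and contact force between the fingers and tweezers above 1 N), for 0.2 s.
At the end, for the whole second after the job is handed in: Lid snapped shut (under 0.02 rad). Tweezers still, held by the fingers alone, level within 0.3 rad, both tips within 55 mm (from above) of the pad's centre and 65 to 160 mm over the table. Pointer steady, within 2.5 mm of the middle of the green mark (value of joint lid below 0.02 rad and y of pointer in the frame of mark_line between -0.0025 and 0.0025 m and velocity of joint squeeze between -0.05 and 0.05 rad/s and contact force between the fingers and tweezers above 1 N and contact force between tweezers and case below 0.1 N and contact force between tweezers and rest below 0.1 N and angle between tweezers's own z axis and vertical below 0.3 rad and linear speed of tweezers below 0.03 m/s and height (world z) of tip_left between 0.065 and 0.16 m and height (world z) of tip_right between 0.065 and 0.16 m and horizontal distance between each of tip_left, tip_right and pad below 0.055 m); the arm keeps its last pose, push and grip.
It fails at once if the tweezer tips are squeezed together (value of joint squeeze above 0.235 rad).
It fails at once if a bystander is disturbed (distance of any of sprayer, slab, rough_stone from where it was at the start of the episode above 0.02 m).
It also fails if it takes over 51 s, if anything falls off the work surface, if the arm or the gripper's body presses on something with over 40 N, if the wrist force passes 120 N, or if a joint passes its speed limit or range.

## Working session

There is one attempt and no reset: what is moved stays moved. The work goes in short steps, each a Python script; the robot and the scene stay as the last script left them, time stands still between calls to the robot, and variables do not carry over. Pictures are saved under pics/ and viewed, at most 10 in all, crops included, and the job is handed in when it is done.

```bash
ls; mkdir -p pics; python3 - <<'E'
from plant import r
import cv2,numpy as np
for n in("scene","top"):
    im=r.read_camera(n); cv2.imwrite(f"pics/{n}0.png",im[:,:,::-1]); c=r.calibration(n); print(n,{k:(np.round(v,4).tolist() if not isinstance(v,str) else v) for k,v in c.items()})
print(r.calibration("wrist")); print(r.get_state())
E
```

```text
pics
scene {'vfov': 54.8911, 'cx': 320.9851, 'cy': 237.2758, 'extrinsics': [[-0.8633, -0.3557, 0.358, 1.0497], [0.5044, -0.6311, 0.5893, 0.6931], [0.0163, 0.6894, 0.7242, 0.9187], [0.0, 0.0, 0.0, 1.0]]}
top {'vfov': 42.0521, 'cx': 331.3028, 'cy': 241.9105, 'extrinsics': [[0.0215, 0.9936, -0.111, 0.4742], [-0.9998, 0.022, 0.0032, -0.0083], [0.0056, 0.1109, 0.9938, 1.4055], [0.0, 0.0, 0.0, 1.0]]}
{'vfov': 67.33277324333127, 'cx': 316.0148551575769, 'cy': 242.41559525749136, 'extrinsics': array([[ 0.39457013,  0.8716677 ,  0.29070576,  0.3207007 ],
       [-0.9188647 ,  0.37479763,  0.12334663, -0.5428855 ],
       [-0.00143855, -0.31578816,  0.94882863,  0.37215493],
       [ 0.        ,  0.        ,  0.        ,  1.        ]])}
{'clock': 0.1, 'joint_positions': array([-1.28395575e+00,  5.32967509e-02,  1.61416616e+00, -1.15702958e-06,
        1.47603233e+00, -1.19030088e-01]), 'joint_vel': array([-0.00033038,  0.00015741, -0.00365092, -0.00015663,  0.00136662,
       -0.00028019]), 'joint_efforts': array([-8.70412950e-04, -3.94903386e+01, -3.71364784e+01, -1.14546169e-04,
        3.89299414e-03, -1.46618640e-05]), 'eef_pos': array([ 0.24658031, -0.57367483,  0.23017665]), 'orientation': array([-3.07526770e+00, -6.32791294e-01,  2.52114617e-04]), 'wrist_force': array([ 0.95857191, -0.638309  ,  0.39267238]), 'moment': array([-0.01852544, -0.05525886,  0.00802386]), 'grasp_force': 0.0, 'gripper_width': 0.08521575485073106}
```

View pics/scene0.png

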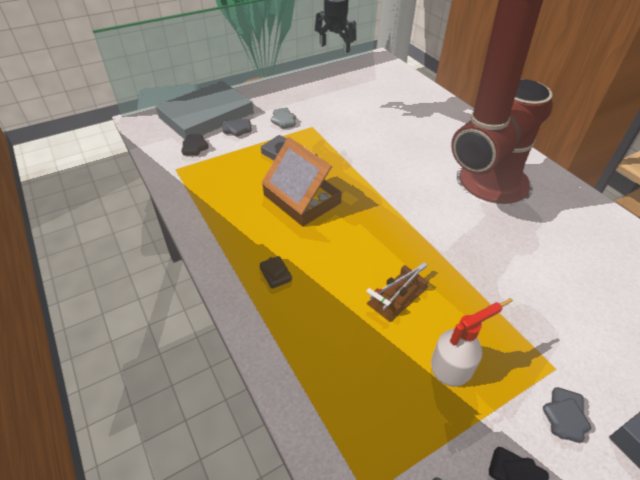

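View pics/top0.png

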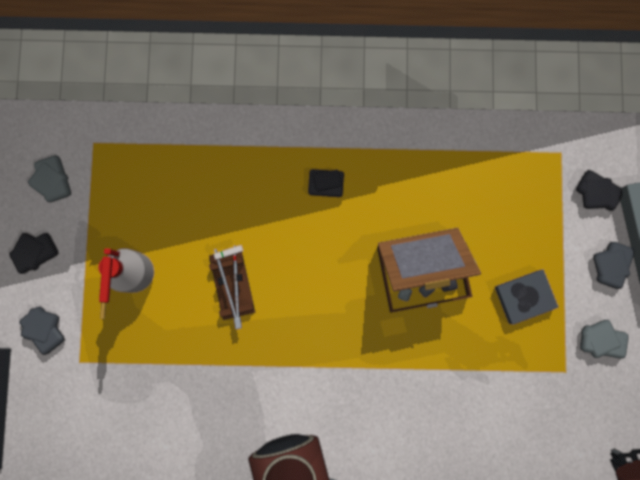

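The scene view shows the case with its lid open, the tweezers on their rest and the sprayer nearby. In the top view the lid is at about (430,258), the tweezers run from the heel at (238,325) to the tips at about (228,250) with the white gauge, and the slab is at (525,297).

```bash
cat > h.py <<'E'
import numpy as np,cv2
from plant import r
def down(psi): return np.pi*np.array([np.cos(psi/2),np.sin(psi/2),0])
def ray(c,p):
    f=240/np.tan(np.radians(c["vfov"]/2)); E=np.array(c["extrinsics"])
    d=E[:3,:3]@np.array([(p[0]-c["cx"])/f,-(p[1]-c["cy"])/f,-1]); return E[:3,3],d
def on(c,p,z):
    o,d=ray(c,p); return o+d*(z-o[2])/d[2]
def proj(c,X):
    f=240/np.tan(np.radians(c["vfov"]/2)); E=np.array(c["extrinsics"])
    q=E[:3,:3].T@(np.array(X)-E[:3,3]); return np.array([c["cx"]+f*q[0]/-q[2],c["cy"]-f*q[1]/-q[2]])
def tri(rays):
    A=0;b=0
    for o,d in rays:
        d=d/np.linalg.norm(d);P=np.eye(3)-np.outer(d,d);A=A+P;b=b+P@o
    return np.linalg.solve(A,b)
def snap(n):
    c=r.calibration("wrist"); im=r.read_camera("wrist"); cv2.imwrite(f"pics/{n}.png",im[:,:,::-1]); np.save(f"pics/{n}.npy",c,allow_pickle=True); return c,im
def load(n): return np.load(f"pics/{n}.npy",allow_pickle=True).item(),cv2.imread(f"pics/{n}.png")[:,:,::-1]
E
python3 - <<'E'
from h import *
c=r.calibration("top")
print("rest heel",on(c,(238,325),.035),"gauge",on(c,(228,252),.045))
print("case front corners",on(c,(390,311),.045),on(c,(470,297),.045))
s=r.calibration("scene")
print("mat corner check",on(c,(93,143),0),on(c,(80,363),0),on(c,(565,372),0),on(c,(562,152),0))
hp=on(c,(238,325),.035)
ct=on(c,(430,306),.045)
# look at tweezers then case from height
g=on(c,(230,290),.039); print("g",g,"ct",ct)
psi=0.0
r.reach([g[0]+.03,g[1],.27],down(0)); snap("w_tw"); print(r.get_state()["clock"])
r.reach([ct[0]+.0,ct[1],.34],down(0)); snap("w_case"); print(r.get_state()["clock"])
a=cv2.imread("pics/w_tw.png");b=cv2.imread("pics/w_case.png")
E
```

```text
rest heel [0.44097862 0.18627809 0.035     ] gauge [0.59891657 0.21271972 0.045     ]
case front corners [ 0.47831154 -0.14301821  0.045     ] [ 0.51229811 -0.31663874  0.045     ]
mat corner check [0.84793416 0.54029879 0.        ] [0.34937358 0.53723165 0.        ] [ 0.35231212 -0.53724224  0.        ] [ 0.85153645 -0.54033978  0.        ]
g [0.51635775 0.2060225  0.039     ] ct [ 0.49095901 -0.22970714  0.045     ]
3.0917
4.775
```

View pics/w_tw.png

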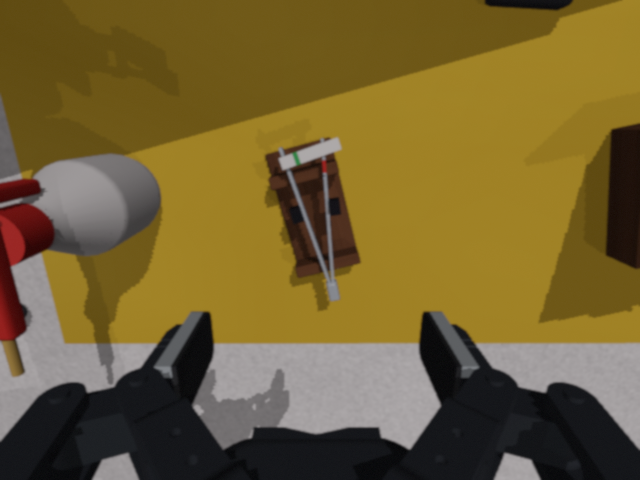

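View pics/w_case.png

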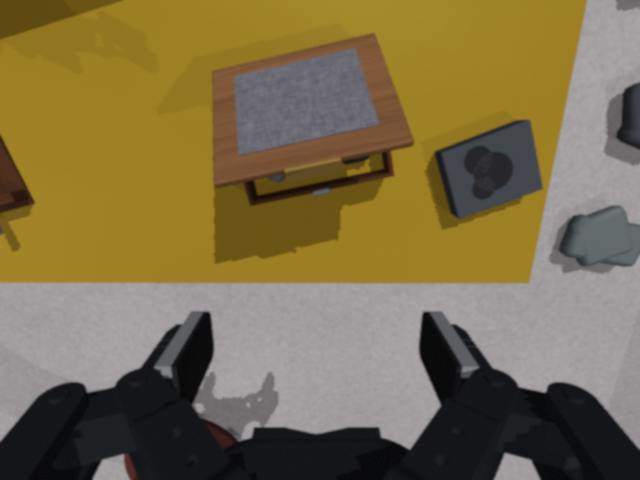

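The wrist view of the tweezers shows the black pads at (297,214) and (335,207), the heel at (333,295), the gauge bar from (281,162) to (340,144), and the mark at (297,158). In the case view the lid's upper face has corners at (213,71), (375,35), (412,143) and (215,184). The front rim runs from (253,203) to (393,178).

```bash
python3 - <<'E'
from h import *
c,im=load("w_case"); t=r.calibration("top")
fl,fr=on(c,(213,71),.053),on(c,(375,35),.053)
print("hinge",fl,fr,np.linalg.norm(fl-fr))
# near corners: triangulate wrist+top
tp=cv2.imread("pics/top0.png")[:,:,::-1]
nl=tri([ray(c,(215,184)),ray(t,(385,286))]); nr=tri([ray(c,(412,143)),ray(t,(479,273))])
print("near tri",nl,nr,np.linalg.norm(nl-nr))
# height giving 156 length on each side
from scipy.optimize import brentq
for a,b,p in((fl,nl,(215,184)),(fr,nr,(412,143))):
    zs=np.linspace(.1,.2,11); print([round(np.linalg.norm(on(c,p,z)-a),3) for z in zs], "tri len",np.linalg.norm(a-b))
print("near width by z",[(round(z,3),round(np.linalg.norm(on(c,(215,184),z)-on(c,(412,143),z)),4)) for z in (.1,.12,.14,.16,.18)])
# rim front
a,b=on(c,(249,203),.045),on(c,(394,177),.045); print("rim",a,b,np.linalg.norm(a-b))
# tweezers pads
c,im=load("w_tw"); g=im.astype(int).max(2)
roi=np.zeros(g.shape,bool); roi[190:235,275:355]=1
n,l,s,cc=cv2.connectedComponentsWithStats(((g<40)&roi).astype(np.uint8))
for i in range(1,n):
    if s[i,4]>20: print(s[i],cc[i],on(c,cc[i],.044))
print("heel",on(c,(333,298),.037),"bar",on(c,(281,162),.046),on(c,(340,145),.046))
E
```

```text
hinge [ 0.62461353 -0.11830342  0.053     ] [ 0.6592479 -0.291841   0.053    ] 0.17695996840939632
near tri [ 0.52168217 -0.12761064  0.13018329] [ 0.5560934  -0.30531739  0.18145428] 0.18812904489249638
[np.float64(0.124), np.float64(0.127), np.float64(0.13), np.float64(0.135), np.float64(0.14), np.float64(0.145), np.float64(0.151), np.float64(0.158), np.float64(0.165), np.float64(0.172), np.float64(0.18)] tri len 0.1289912760501787
[np.float64(0.123), np.float64(0.126), np.float64(0.129), np.float64(0.134), np.float64(0.139), np.float64(0.145), np.float64(0.151), np.float64(0.157), np.float64(0.164), np.float64(0.172), np.float64(0.179)] tri len 0.1652966077280377
near width by z [(0.1, np.float64(0.2094)), (0.12, np.float64(0.1984)), (0.14, np.float64(0.1874)), (0.16, np.float64(0.1765)), (0.18, np.float64(0.1655))]
rim [ 0.47761038 -0.14736333  0.045     ] [ 0.50963458 -0.32385731  0.045     ] 0.17937578301611512
[330 198  10  17 152] [334.26973684 206.19078947] [0.54451996 0.18521571 0.044     ]
[288 206  15  19 187] [294.97860963 214.63101604] [0.53554421 0.22630339 0.044     ]
heel [0.4347136  0.18471375 0.037     ] bar [0.58993412 0.2390516  0.046     ] [0.60623769 0.18060195 0.046     ]
```

```bash
python3 - <<'E'
from h import *
yaw=.19; X=np.array([np.cos(yaw),np.sin(yaw),0]); Z=np.array([0,0,1]); H=np.array([.6415,-.206,.045])
def P(th,up=0): return H+.141*(-X*np.cos(th)+Z*np.sin(th))+(.008+up)*(Z*np.cos(th)+X*np.sin(th))
r.set_gripper(0.0,40)
r.reach(P(.95)+[0,0,.03],down(yaw))
for th in (.9,.75,.6,.45,.3,.2,.12):
    hit=r.servo_line(P(th),rate=.1,stop_force=20)
    s=r.get_state(); print(th,hit,s["wrist_force"].round(1),s["eef_pos"].round(3))
hit=r.servo_line(P(0)-[0,0,.006],rate=.04,stop_force=18)
s=r.get_state(); print(hit,s["wrist_force"].round(1),s["eef_pos"].round(4),P(0))
r.sleep(.3)
r.servo_line(P(0)+[0,0,.12],rate=.25)
c,im=snap("w_lid"); print(r.get_state()["clock"])
t=r.read_camera("top"); cv2.imwrite("pics/lidchk.png",np.hstack([im[:,:,::-1][:, :400],cv2.resize(t[200:360,340:520],(400,480))[:,:,::-1]]))
E
```

```text
0.9 False [-0.5 -0.8  0.2] [ 0.561 -0.222  0.161]
0.75 False [-0.3  0.4  0.7] [ 0.545 -0.225  0.147]
0.6 False [ 0.3 -0.6  0.7] [ 0.531 -0.227  0.131]
0.45 False [-0.6  0.4  0.1] [ 0.52  -0.229  0.113]
0.3 False [-0.2  0.1 -0.2] [ 0.511 -0.231  0.093]
0.2 False [ 0.1 -0.6  0.4] [ 0.507 -0.231  0.08 ]
0.12 False [-0.9  0.1  0.3] [ 0.504 -0.232  0.069]
True [-2.   1.5  8.7] [ 0.5044 -0.2332  0.0529] [ 0.5030374 -0.2326291  0.053    ]
10.2083
```

View pics/lidchk.png

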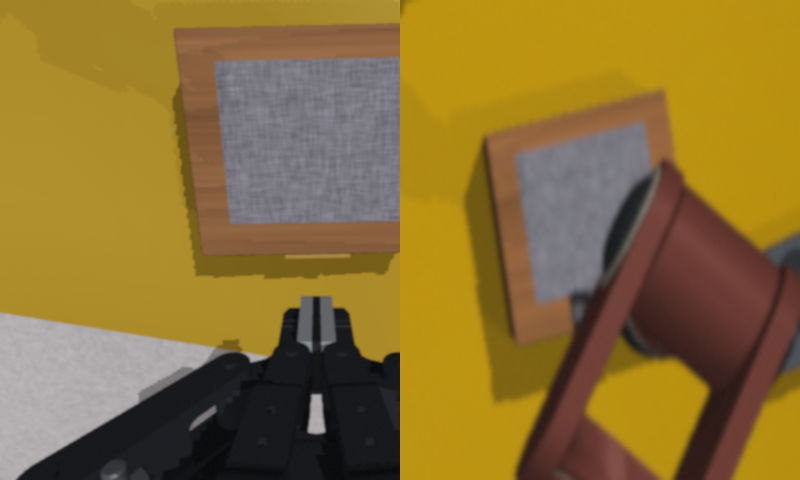

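The lid lies flat with its free edge down on the case, and the TCP stopped at the shut height of 0.053 m, so it is shut. Next is a close look at the tweezers.

```bash
python3 - <<'E'
from h import *
c,im=load("w_lid"); h=cv2.cvtColor(np.ascontiguousarray(im),cv2.COLOR_RGB2HSV)
m=((h[...,1]<60)&(h[...,2]>80)).astype(np.uint8); m[240:]=0
n,l,s,cc=cv2.connectedComponentsWithStats(m); i=1+np.argmax(s[1:,4]); 
k=cv2.findContours((l==i).astype(np.uint8),0,2)[0][0]; q=cv2.boxPoints(cv2.minAreaRect(k)); Q=np.array([on(c,p,.053) for p in q]); print("pad",Q.mean(0),Q.round(3).tolist())
p0=r.get_state()["eef_pos"]
r.servo_line([p0[0],p0[1],.26],rate=.25)
r.set_gripper(.085)
psi=.205; g=np.array([.540,.206]); 
r.reach([g[0],g[1],.16],down(psi)); c,im=snap("w_tw2"); print(r.get_state()["clock"])
E
```

```text
pad [ 0.56580647 -0.22026197  0.053     ] [[0.606, -0.145, 0.053], [0.633, -0.272, 0.053], [0.527, -0.305, 0.053], [0.496, -0.159, 0.053]]
13.2417
```

View pics/w_tw2.png

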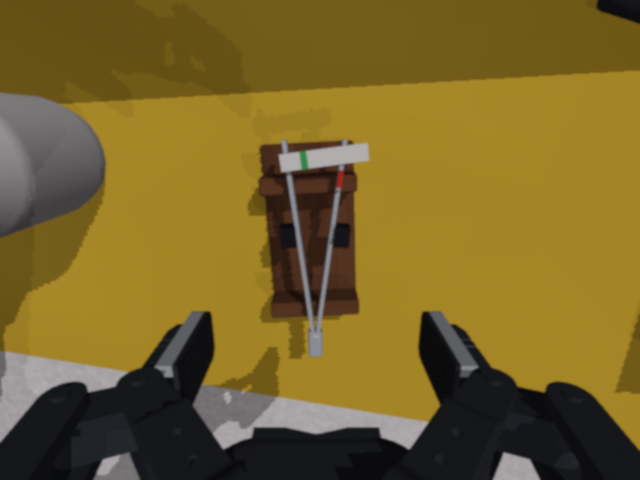

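The close view shows the pads at (287,236) and (341,236), the heel at (316,350), the bar from (281,162) to (368,152), the green mark at (304,160) and the pointer at (340,180). The mark gap is therefore about 10 to 11 mm, which means about 36.5 mm over the pads.

```bash
python3 - <<'E'
from h import *
c,im=load("w_tw2"); v=im.astype(int).max(2); roi=np.zeros(v.shape,bool); roi[218:254,272:360]=1
n,l,s,cc=cv2.connectedComponentsWithStats(((v<40)&roi).astype(np.uint8)); W=[]
for i in range(1,n):
    if s[i,4]>80: print(s[i],cc[i]); W.append(on(c,cc[i],.046))
W=np.array(W); m=W.mean(0); d=W[0]-W[1]; d=d if d[1]>0 else -d
psi=np.arctan2(-d[0],d[1]); heel=on(c,(316,356),.042); psi2=np.arctan2(*(m-heel)[1::-1])
print(W.round(4).tolist(),m,psi,psi2,np.linalg.norm(m-heel))
tips=(on(c,(284,143),.042)+on(c,(345,143),.042))/2; print("tips",tips,np.arctan2(*(tips-heel)[1::-1]),np.linalg.norm(tips-heel))
a=on(c,(280,162),.048);b=on(c,(369,152),.048); mk=on(c,(304,160),.048); lg=on(c,(287,160),.042); print(np.linalg.norm(a-b),np.linalg.norm((mk-lg)[:2])-.0015)
E
```

```text
[278 223  18  26 370] [286.3        235.53513514]
[334 223  16  25 329] [341.49848024 235.19148936]
[[0.5369, 0.226, 0.046], [0.5454, 0.1858, 0.046]] [0.54115919 0.20592366 0.046     ] 0.20991627761657128 0.21807972293450137 0.10877057754418544
tips [0.60612198 0.21880201 0.042     ] 0.20960850245325954 0.1749137061409779
0.061715000467875585 0.010737780213200028
```

```bash
python3 - <<'E'
from h import *
psi=.212; g=[.5415,.206]; R=down(psi)
r.reach([*g,.09],R)
print(r.servo_line([*g,.019],rate=.1,stop_force=15))
for w in (.056,.048,.043):
    r.set_gripper(w,30); s=r.get_state(); print(w,round(s["gripper_width"],4),round(s["grasp_force"],2),s["wrist_force"].round(1))
r.servo_line([*g,.12],rate=.1)
r.sleep(.3); s=r.get_state(); print(round(s["gripper_width"],4),round(s["grasp_force"],2),s["wrist_force"].round(1),s["clock"])
snap("held1")
E
```

```text
False
0.056 0.0559 0.0 [-0.  -1.3  0.5]
0.048 0.0482 4.97 [-0.2  0.8  5.4]
0.043 0.0432 8.04 [-0.2 -0.4  6.9]
0.0434 5.37 [ 0.3  0.6 -0.2] 16.8167
```

View pics/held1.png

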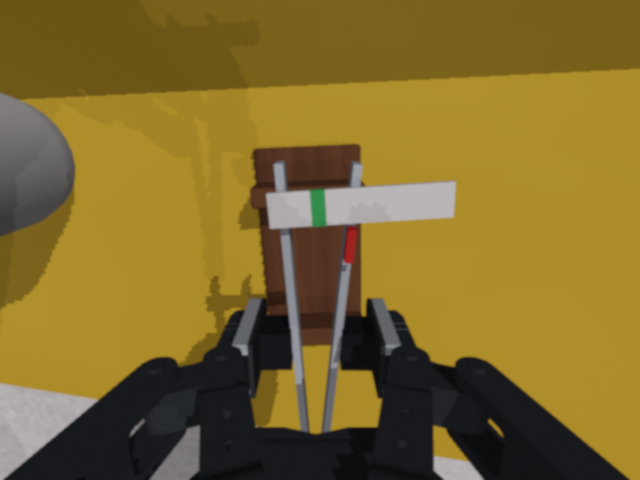

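The tweezers are held off the rest. The bar runs from (267,211) to (455,199), the mark is at (318,208) and the pointer at (350,245).

```bash
python3 - <<'E'
from h import *
r.set_gripper(.0375,30)
p=r.get_state()["eef_pos"]; r.servo_line([p[0],p[1],.18],rate=.12)
psi=0.0; pad=np.array([.5667,-.2203]); g=pad-.068*np.array([np.cos(psi),np.sin(psi)])
r.servo_line([*g,.18],down(psi),rate=.15)
r.servo_line([*g,.095],rate=.1)
r.sleep(.3); s=r.get_state(); print(round(s["gripper_width"],4),round(s["grasp_force"],2),s["wrist_force"].round(1),s["eef_pos"],s["clock"])
c,im=snap("held2"); cv2.imwrite("pics/held2c.png",cv2.resize(im[140:290,225:425,::-1],(800,600),interpolation=cv2.INTER_CUBIC))
E
```

```text
0.0376 7.7 [ 0.4  0.2 -0.2] [ 0.49900282 -0.22049313  0.09556868] 22.0583
```

View pics/held2c.png

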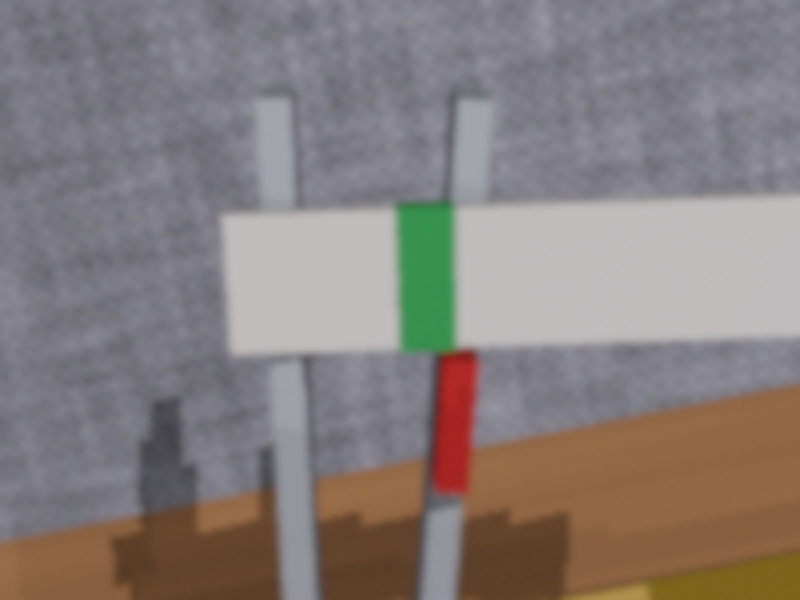

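In the 4x crop the mark's middle is at x≈426. The pointer's inner side, extended to the bar, is at about 446, and the scale is about 11 px/mm. That leaves about 1.8 mm at the gauge, so I close by about 1.1 mm at the pads.

```bash
python3 - <<'E'
from h import *
r.set_gripper(.0364,30); r.sleep(.5)
s=r.get_state(); print(round(s["gripper_width"],4),round(s["grasp_force"],2),s["clock"])
c,im=snap("held3"); cv2.imwrite("pics/held3c.png",cv2.resize(im[140:290,225:425,::-1],(800,600),interpolation=cv2.INTER_CUBIC))
for p in((225+275/4,140+90/4),(225+470/4,140+90/4)): print(on(c,p,.12))
E
```

```text
0.0366 8.16 22.825
[ 0.56726149 -0.21423564  0.12      ]
[ 0.56725768 -0.22976546  0.12      ]
```

View pics/held3c.png

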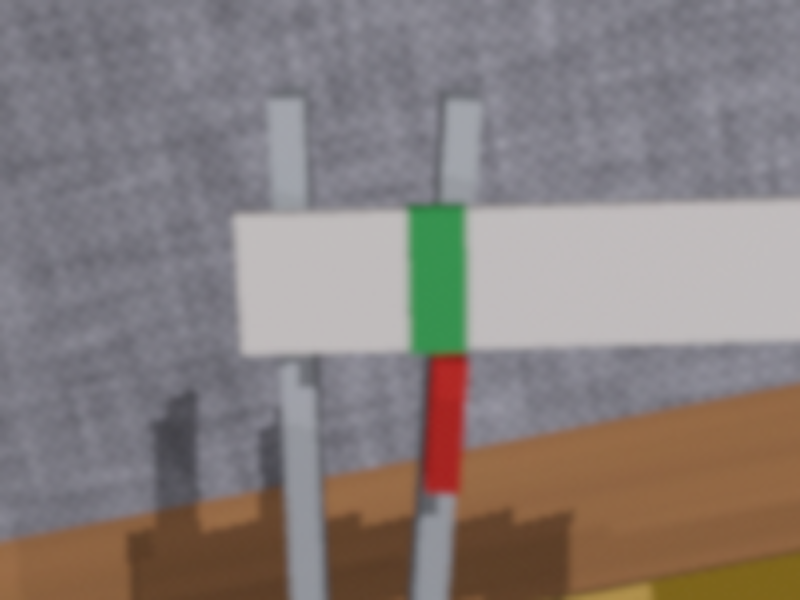

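The mark's middle is at 438 and the pointer's side at about 434, an error of about 0.4 mm. The tips are over the pad's centre, so I'm handing it in.

```bash
python3 -c "
from h import *
print(r.job_done())"
```

```text
the job is handed in; nothing more can be done
None
```

The job is handed in (no verdict came back): the lid is shut, and the tweezers are held level and steady over the pad's centre, with the pointer about 0.4 mm from the middle of the green mark in the last picture.

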